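Clamp a freshly bonded heat sink with the T-bolt of a slotted jig

TASK

The heat sink in the slotted jig has just been bonded to its module and must be held down by the blue pressure bar while the adhesive sets. Take the bolt with the orange wing nut out of its stand, lower its head into the jig's slot, slide it gently along the slot until the shank is fully home in the bar's fork, and turn it clockwise until the head stands square under the slot's lips. Then tighten the nut until the bar's spring foot presses the heat sink with about 30 N (roughly 70 degrees of turn after the nut's flange first bears on the bar); neither force the bolt nor overtighten it. Finally let go, and leave the heat sink and the things lying round it where they are.

Things in the scene. Friction and masses are not known exactly. Their poses are not given: they have to be found in the camera images.
- bolt: Steel hammer-head T-bolt, upright in a pocket of a grey stand (56x60x40 mm, pocket 36 mm deep, 1.5 mm free all round); comes straight up. Origin: centre of the head's underside; x along the head, z up the shank. Head 26 (x) x 14 (y) x 7.5 mm; shank 10 mm across; 95 mm overall, about 0.14 kg with its nut, which cannot come off. A yellow line on the shank's end lies along x.
- wing (a point): Centre of the nut's orange wing, on the bolt's axis: 36 mm long (this point's x), 12 mm thick (its y; pinch across it), 26 mm tall (13 mm above and below this point). At the start 78 mm above the bolt's origin, up to 0.5 mm more or less, and its x is turned up to 0.2 rad either way from the bolt's x.
- flange (a point): Centre of the underside of the nut's steel flange (30 mm across), 21 mm below the wing's centre. Right-hand quick thread: clockwise from above moves the nut 2.55 mm down the bolt per rad. The nut is stiff on its thread (0.06 N m): bolt and nut turn together until the head is stopped, then the nut turns alone.
- jig: Aluminium slotted base 210 (x) x 84 (y) x 25 mm high, fixed. Origin: centre of its underside; x along the slot, towards the bar's hinge. T-slot along y = 0, full length: mouth 17 mm wide, chamfered; lips from 18 to 25 mm height; channel under them 26.8 mm wide, floor at 9 mm. Under the lips the head turns clockwise until the channel's walls stop it, at square or up to 0.2 rad past.
- slot_entry (a point): Point in the open part of the slot, at the jig's top (25 mm high), jig x = -80 mm, 55 mm before the fork seat; axes as the jig's. Lower the bolt here, head along the slot (it passes the mouth in no other way).
- fork_seat (a point): Bolt axis when the shank is home in the fork (jig x = -25 mm, y = 0), at the height of the bar's upper face when level, 63 mm; fixed to the post. The foot's setting lifts or lowers the real face by up to 2 mm. Fork open to jig -x, gap 12.5 mm, flared, tines 30 mm. With the head on the channel floor the flange passes 0.5 to 5.4 mm above the bar; the head can rise 1.5 mm to the lips.
- clamp: Steel hinge post with the blue pressure bar (30 mm wide, 9 mm thick) lying over the jig. Origin: underside of the post (jig x = +88 mm, 25 mm above the bench), x as the jig's. Hinge pin 33 mm above it, fork at the bar's free end, 113 mm from the pin. From the flange's first bearing on the bar the nut turns about 0.8 rad, hardly sinking, until the foot yields; then bar and nut sink on.
- foot_rest (a point): Where the bar's spring foot (black pad, 18 mm across, 58 mm from the pin) rests on the heat sink; its sleeve was set to another height, up to 1 mm either way, for the last job. The foot yields from 18 N on, by 1 mm per 22 N; a red pin rises from the sleeve as it yields. 1.95 mm down at the fork is 1 mm here, so each rad of the nut then adds about 29 N.
- heatsink: Loose finned heat sink 40x40x20 mm, on the module in the jig under the foot (jig x about +30 mm, underside 29 mm above the bench). Origin: centre of its underside.
- tweezers: Bystander, not to be disturbed: black tweezers, 120 mm long. Origin: centre of its underside.
- glue: Bystander, not to be disturbed: white dropper bottle, 24 mm across, 50 mm tall. Origin: centre of its underside.
- tape: Bystander, not to be disturbed: amber tape roll, 51 mm across, 19 mm tall. Origin: centre of its underside.
- spool: Bystander, not to be disturbed: solder reel, 60 mm across, 43 mm tall. Origin: centre of its underside.

How it is judged:
On the way, in this order (a step that is already met when the one before it is completed fails the run):
1. the bolt's head is under the slot's lips, its length along the slot, and the shank is fully home in the fork (x of bolt in the frame of jig between -0.028 and -0.022 m and y of bolt in the frame of jig between -0.003 and 0.003 m and z of bolt in the frame of jig between 0.007 and 0.013 m and angle between bolt's own z axis and vertical below 0.12 rad and angle between the x axis of bolt and the x axis of jig, either way round below 0.5 rad), for 0.1 s.
2. the head is turned square under the lips, with the shank still home in the fork (x of bolt in the frame of jig between -0.028 and -0.022 m and y of bolt in the frame of jig between -0.003 and 0.003 m and z of bolt in the frame of jig between 0.007 and 0.013 m and angle between bolt's own z axis and vertical below 0.12 rad and angle between the x axis of bolt and the x axis of jig, either way round above 1.3 rad), for 0.1 s.
At the end, for the whole second after the job is handed in: The bolt is upright (0.12 rad), released and at rest, its head under the lips and square to the slot within 0.27 rad, its axis within 3 mm of the fork seat; the foot presses the heat sink with 21 to 41 N and the heat sink lies within 5 mm of where it was (all of step 2 and contact force between clamp and heatsink between 21 and 41 N and distance of heatsink from where it was at the start of the episode below 0.005 m and linear speed of bolt below 0.02 m/s and contact force between the fingers and bolt below 0.1 N); the robot touches nothing.
It fails at once if the foot presses the heat sink with more than 55 N (contact force between clamp and heatsink above 55 N).
It fails at once if the bolt is rammed against the fork with more than 35 N (contact force between bolt and clamp above 35 N).
It fails at once if the bolt is forced against the slotted base with more than 50 N (contact force between bolt and jig above 50 N).
It fails at once if the heat sink is shifted by more than 8 mm (distance of heatsink from where it was at the start of the episode above 0.008 m).
It fails at once if a bystander is moved by more than 15 mm (distance of any of tweezers, glue, tape, spool from where it was at the start of the episode above 0.015 m).
It also fails if it takes over 72 s, if anything falls off the work surface, if the arm or the gripper's body presses on something with over 40 N, if the wrist force passes 120 N, or if a joint passes its speed limit or range.

ROBOT

A 6-joint arm with a two-finger parallel gripper is mounted at the origin on a cart in front of the work surface, level with it; the furniture and walls round the work are solid. World frame = base frame: x ahead of the robot, y to its left, z up, the work surface at z = 0. Lengths are in m, angles in rad, forces in N, time in s.
With the tool pointing down it reaches from about 0.225 to 0.725 m from the base axis. Payload 3.1 kg.
Tool frame: the origin (TCP) lies at the very end of the fingers, on their centre line; the grasp point (between the pads) lies bot.grasp_offset behind it (bot.grasp_offset is the distance from the TCP to the grasp point, in m); z points along the fingers, y is the line along which they close (so a half turn about z gives the same grasp; the last joint's range is limited). The gripper opens to 85 mm and grips with 20 to 120 N. Pads are 22 mm wide; open, the fingers measure 114 mm over their backs; the gripper's body (76 mm by 85 mm) begins 54 mm behind the grasp point. The pads swing forward as they close: fully open they stand 13 mm farther back than shut.
Start: joints at [-1.303, 0.048, 0.099, 1.622, 0, 1.443], TCP at [0.202, -0.484, 0.231] pointing down, gripper open.
Joint ranges: [-2.91, 2.91], [-0.99, 1.94], [-1.21, 1.42], [-2.12, 2.29], [-1.49, 1.47], [-3.14, 3.14]. Speed limits (rad/s): [2.79, 2.79, 3.14, 3.14, 3.14, 3.14].

INTERFACE

Orientations are given as a unit quaternion [w, x, y, z].
In Python, from plant import bot gives the robot as it stands. Calls block until the motion is done:
- bot.goto(position, orientation): joint-space move of the TCP to a pose.
- bot.servo_line(position, frame=None, feed=0.15, max_force=None): straight line of the TCP; frame=None keeps the orientation; feed is the mean speed in m/s. With max_force (N) it stops when the force on the tool has changed by that much, and returns True; else False.
- bot.goto_joints(angles): joint-space move.
- bot.grip(opening, effort=None): opening from 0.0 (shut) to 1.0 (fully open); effort is the grip in N (None keeps the last); returns when the fingers have stopped.
- bot.wait(seconds).
- bot.ik(position, orientation): joint angles nearest the present ones, or None.
- bot.get_image(name): name is "scene" or "top"; returns the picture (384x512x3 uint8, red, green, blue); there is no depth.
- bot.get_calibration(name): a dict with "fx", "fy", "cx", "cy" (pixels), "rvec" (rotation vector, rad) and "tvec" (3), from world to camera coordinates, as OpenCV has them. Camera axes: x right, y down, z forward; pixel columns grow to the right and rows downward; lengths in m; the calibration is good to about 2 mm. A picture is of the moment at which its call begins. get_calibration takes no time and is no camera call.
A pose or a line that the arm cannot do raises bot.Unreachable and nothing moves.
- bot.hand_in(): hands the job in; it is judged then, once.
Trained networks look in the newest picture that a camera, given by its name, has taken for a name from the list of things; names that differ only in an ending like _2 or _b are one class to them, and where a whole thing is asked for, a point or a joint stands for the part that bears it (a point fixed in the world has none). Each returns a list of dicts, best first, with "conf" (0 to 1); they miss things now and then, are a little off and sometimes report something else, mostly with a low value. They report only what shows in the picture. A call takes as long as a camera call.
- bot.outline_of(camera, target): "region" (384x512 bool, what is visible of it).
- bot.spot_point(camera, target): "point" ([x, y, z] in m, in world coordinates, good to about 4 mm: a listed point, or the origin of a listed thing).
Readings, each from a call of its own:
- bot.current_clock(): time.
- bot.current_joint_pos(): joint angles.
- bot.current_dq(): joint speeds.
- bot.current_tau(): joint torques, N m.
- bot.current_tcp_pos(): TCP position.
- bot.current_ee_rot(): TCP orientation.
- bot.current_wrist_force(): force on the tool from outside, world axes, zero at the start.
- bot.current_moment(): the same for the moment, N m.
- bot.current_opening(): opening from 0.0 (shut) to 1.0 (fully open).
- bot.current_finger_force(): force on a finger pad.
Only numpy, scipy, OpenCV 4.12 (cv2) and the standard library are available. Lean on these libraries where they do the work, as an engineer would, in place of code of your own. Each camera call takes 0.05 s, during which the arm holds its last target. There are 200 camera calls.

## Working session

There is one attempt and no reset: what is moved stays moved. The work goes in short steps, each a Python script; the robot and the scene stay as the last script left them, time stands still between calls to the robot, and variables do not carry over. Pictures are saved under pics/ and viewed, at most 10 in all, crops included, and the job is handed in when it is done.

```bash
mkdir -p pics; ls
cat > h.py <<'E'
from plant import bot
import numpy as np, cv2
from scipy.spatial.transform import Rotation as R
def cam(n):
    c=bot.get_calibration(n); K=np.array([[c['fx'],0,c['cx']],[0,c['fy'],c['cy']],[0,0,1]])
    return K,cv2.Rodrigues(np.array(c['rvec'],float))[0],np.array(c['tvec'],float).ravel()
def px2w(n,uv,z):
    K,Rm,t=cam(n); C=-Rm.T@t; d=Rm.T@np.linalg.inv(K)@np.array([uv[0],uv[1],1.]); return C+d*(z-C[2])/d[2]
def w2px(n,p):
    K,Rm,t=cam(n); q=K@(Rm@np.array(p,float)+t); return q[:2]/q[2]
def q_down(yaw): # tool down, tool y axis horizontal at angle yaw
    y=np.array([np.cos(yaw),np.sin(yaw),0]); z=np.array([0,0,-1.]); x=np.cross(y,z)
    q=R.from_matrix(np.c_[x,y,z]).as_quat(); return [q[3],q[0],q[1],q[2]]
def save(n,f,crop=None,s=1):
    im=bot.get_image(n)
    o=im if crop is None else im[crop[1]:crop[3],crop[0]:crop[2]]
    cv2.imwrite('pics/'+f,cv2.resize(o,None,fx=s,fy=s,interpolation=cv2.INTER_CUBIC)[:,:,::-1]); return im
E
python3 - <<'E'
from h import *
np.set_printoptions(precision=4,suppress=True)
a=save('top','top0.png',s=1.5); b=save('scene','sc0.png',s=1.5)
for n in ['top','scene']:
    K,Rm,t=cam(n); print(n,K[0,0],-Rm.T@t, Rm[2])
    for o in ['bolt','wing','flange','jig','slot_entry','fork_seat','clamp','foot_rest','heatsink','tweezers','glue','tape','spool']:
        r=bot.spot_point(n,o); print(o,[(np.array(x['point']).round(4),round(x['conf'],2)) for x in r[:2]])
print(bot.grasp_offset,bot.current_clock(),bot.current_ee_rot())
E
```

```text
pics
top 395.4010906098479 [0.3986 0.2537 0.9508] [ 0.1386  0.0343 -0.9898]
bolt [(array([0.4514, 0.4171, 0.0827]), 0.43)]
wing [(array([0.4522, 0.4147, 0.0811]), 0.62)]
flange [(array([0.4569, 0.4166, 0.0629]), 0.43), (array([0.538 , 0.2857, 0.063 ]), 0.42)]
jig [(array([0.5563, 0.2881, 0.0017]), 0.66)]
slot_entry [(array([0.4826, 0.2893, 0.0265]), 0.66), (array([0.454 , 0.4189, 0.0053]), 0.6)]
fork_seat [(array([0.5393, 0.2853, 0.0606]), 0.84)]
clamp [(array([0.6472, 0.2918, 0.022 ]), 0.89)]
foot_rest [(array([0.5895, 0.2902, 0.0507]), 0.78)]
heatsink [(array([0.5875, 0.2934, 0.0318]), 0.48)]
tweezers [(array([ 0.3466,  0.3067, -0.0035]), 0.54), (array([0.6461, 0.2935, 0.0221]), 0.19)]
glue [(array([0.3771, 0.2042, 0.0034]), 0.44)]
tape [(array([0.3635, 0.3728, 0.0018]), 0.72)]
spool [(array([ 0.6553,  0.1257, -0.0043]), 0.69)]
scene 395.8193678951745 [0.1791 0.9223 0.5224] [ 0.3871 -0.7727 -0.5032]
bolt [(array([0.4511, 0.4151, 0.008 ]), 0.8), (array([0.3417, 0.307 , 0.0056]), 0.23)]
wing [(array([0.4523, 0.4167, 0.083 ]), 0.52), (array([ 0.3781,  0.202 , -0.0006]), 0.5)]
flange [(array([0.4517, 0.4089, 0.0592]), 0.56)]
jig [(array([0.5613, 0.2881, 0.001 ]), 0.95), (array([0.5291, 0.2899, 0.0637]), 0.64)]
slot_entry [(array([0.4749, 0.2839, 0.0267]), 0.86)]
fork_seat [(array([0.5321, 0.2912, 0.0649]), 0.68)]
clamp [(array([0.6492, 0.2941, 0.0222]), 0.83)]
foot_rest [(array([0.5891, 0.2916, 0.0526]), 0.69)]
heatsink [(array([0.588 , 0.2885, 0.0309]), 0.69), (array([0.3389, 0.3087, 0.002 ]), 0.56)]
tweezers [(array([0.3417, 0.3032, 0.0037]), 0.64)]
glue [(array([0.3773, 0.2009, 0.0006]), 0.71)]
tape [(array([ 0.3638,  0.37  , -0.0018]), 0.89)]
spool [(array([0.655 , 0.123 , 0.0024]), 0.84), (array([0.4475, 0.4142, 0.0592]), 0.57)]
0.0187 1.4 [0.     0.9805 0.1966 0.    ]
```

View pics/top0.png

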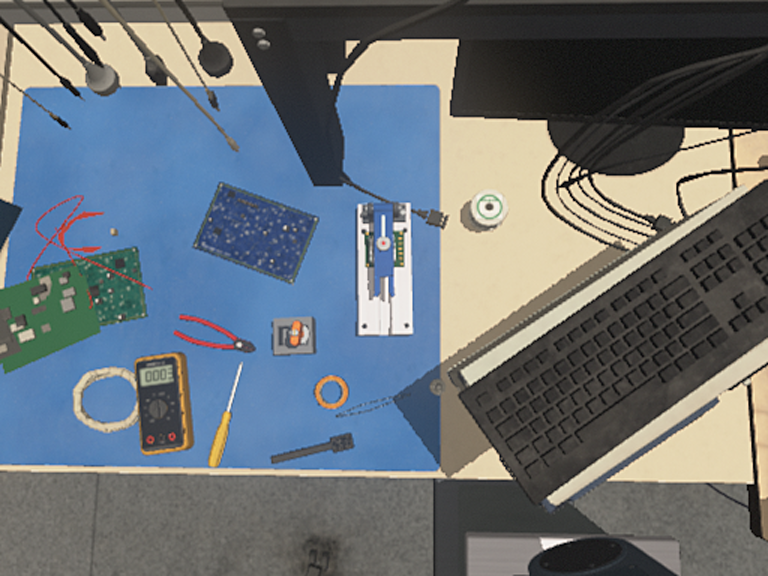

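View pics/sc0.png

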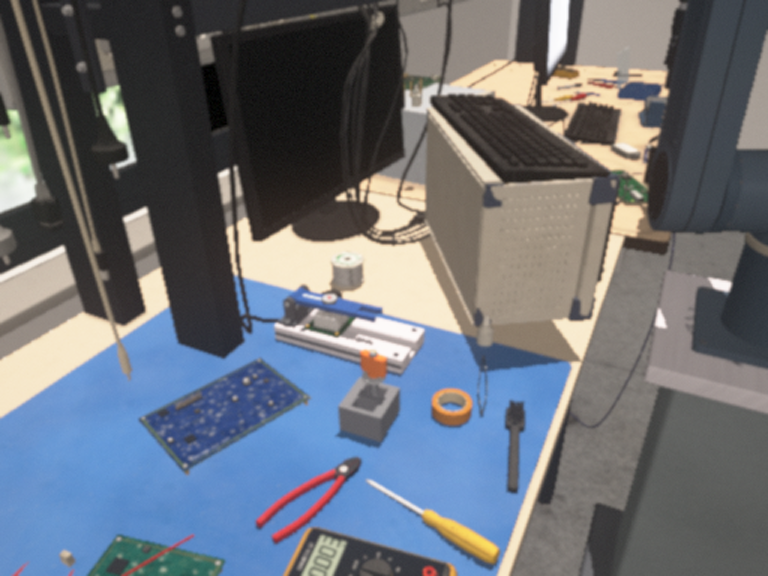

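The top view shows the jig at about (385,268), the stand and bolt at (293,335), and the tall computer box with a keyboard to the right. Its near corner is at about (452,375). The scene view shows the same box at (487,190)–(613,185), between the arm and the work. I'll triangulate the box and fit the jig and wing poses.

```bash
cat > fit.py <<'E'
from h import *
from scipy.optimize import minimize
def hullmask(n,pts):
    uv=np.array([w2px(n,p) for p in pts]); h=cv2.convexHull((uv*16).round().astype(np.int32))
    m=np.zeros((384,512),np.uint8); cv2.fillConvexPoly(m,h,255,cv2.LINE_AA,4); return m/255.
def box(x,y,z,yaw,l,w,z0,z1):
    c,s=np.cos(yaw),np.sin(yaw)
    return [(x+c*a-s*b,y+s*a+c*b,z+k) for a in(-l/2,l/2) for b in(-w/2,w/2) for k in(z0,z1)]
def fit(masks,l,w,z0,z1,p0,fz=False):
    def cost(p):
        e=0
        for n,m in masks.items():
            h=hullmask(n,box(p[0],p[1],p[3] if fz else 0,p[2],l,w,z0,z1)); e+=1-np.minimum(h,m).sum()/np.maximum(h,m).sum()
        return e
    p0=np.array(p0,float); best=None
    for dy in(-.3,0,.3):
        q=p0.copy(); q[2]+=dy; S=[q]+[q+d for d in np.diag([.006,.006,.15]+([.005] if fz else []))]
        r=minimize(cost,q,method='Nelder-Mead',options=dict(initial_simplex=S,xatol=1e-4,fatol=1e-5))
        if best is None or r.fun<best.fun: best=r
    return best.x,best.fun
def outl(n,o,hull=False):
    r=bot.outline_of(n,o)
    if not r: return None
    m=r[0]['region'].astype(np.uint8)
    k=cv2.connectedComponentsWithStats(m); i=1+np.argmax(k[2][1:,4]); m=(k[1]==i).astype(np.uint8)
    if hull:
        c=np.argwhere(m)[:,::-1].astype(np.int32); g=np.zeros_like(m); cv2.fillConvexPoly(g,cv2.convexHull(c),1); m=g
    print(n,o,round(r[0]['conf'],2),m.sum()); return m.astype(float)
E
python3 - <<'E'
from fit import *
np.set_printoptions(precision=4,suppress=True)
P={n:(lambda K,Rm,t:K@np.c_[Rm,t])(*cam(n)) for n in('top','scene')}
for nm,a,b in [('corner',(452,375),(487,190)),('low',(545,505),(613,185)),('far',(768,180),(427,100)),('post',(325,185),(208,355))]:
    X=cv2.triangulatePoints(P['top'],P['scene'],np.array(a,float)/1.5,np.array(b,float)/1.5).ravel(); print(nm,X[:3]/X[3])
print('base',px2w('scene',(468/1.5,306/1.5),0),px2w('scene',(575/1.5,358/1.5),0))
im={n:bot.get_image(n) for n in('top','scene')}
J={n:outl(n,'jig',True) for n in im}
print('jig',fit(J,.21,.084,0,.025,[.558,.288,0]))
print('jig top only',fit({'top':J['top']},.21,.084,0,.025,[.558,.288,0]))
W={n:outl(n,'wing') for n in im}; W={k:v for k,v in W.items() if v is not None}
print('wing',fit(W,.036,.012,-.013,.013,[.452,.416,.8,.082],True), 'alt',fit(W,.036,.012,-.013,.013,[.452,.416,-.8,.082],True))
# zoom
t=cv2.resize(im['top'][205:245,175:220],None,fx=12,fy=12,interpolation=cv2.INTER_CUBIC)
s=cv2.resize(im['scene'][225:300,220:275],None,fx=6.4,fy=6.4,interpolation=cv2.INTER_CUBIC)
cv2.imwrite('pics/z1.png',np.hstack([cv2.resize(t,(430,480)),cv2.resize(s,(352,480))])[:,:,::-1])
E
```

```text
corner [0.3923 0.198  0.2356]
low [0.2453 0.0912 0.2291]
far [ 0.6315 -0.1772  0.252 ]
post [ 0.7208  0.3994 -0.0098]
base [0.4291 0.1199 0.    ] [0.2431 0.1876 0.    ]
top jig 0.76 3141
scene jig 0.94 2563Traceback (most recent call last):
  File "<stdin>", line 9, in <module>
  File "fit.py", line 18, in fit
    r=minimize(cost,q,method='Nelder-Mead',options=dict(initial_simplex=S,xatol=1e-4,fatol=1e-5))
    res = _minimize_neldermead(fun, x0, args, callback, bounds=bounds,
                               **options)
    fxr = func(xr)
    fx = function(np.copy(x), *(wrapper_args + args))
  File "fit.py", line 13, in cost
    h=hullmask(n,box(p[0],p[1],p[3] if fz else 0,p[2],l,w,z0,z1)); e+=1-np.minimum(h,m).sum()/np.maximum(h,m).sum()
  File "fit.py", line 4, in hullmask
    uv=np.array([w2px(n,p) for p in pts]); h=cv2.convexHull((uv*16).round().astype(np.int32))
                 ~~~~^^^^^
  File "h.py", line 10, in w2px
    K,Rm,t=cam(n); q=K@(Rm@np.array(p,float)+t); return q[:2]/q[2]
           ~~~^^^
  File "h.py", line 5, in cam
    c=bot.get_calibration(n); K=np.array([[c['fx'],0,c['cx']],[0,c['fy'],c['cy']],[0,0,1]])
ValueError: time passes only in moves, steps and waits
```

```bash
sed -i 's/^def cam/import functools\n@functools.cache\ndef cam/' h.py
python3 - <<'E'
from fit import *
np.set_printoptions(precision=4,suppress=True)
im={n:bot.get_image(n) for n in('top','scene')}
J={n:outl(n,'jig',True) for n in im}
print('jig',fit(J,.21,.084,0,.025,[.558,.288,0]))
print('jig top only',fit({'top':J['top']},.21,.084,0,.025,[.558,.288,0]))
W={n:outl(n,'wing') for n in im}; W={k:v for k,v in W.items() if v is not None}
print('wing',fit(W,.036,.012,-.013,.013,[.452,.416,.8,.082],True), 'alt',fit(W,.036,.012,-.013,.013,[.452,.416,-.8,.082],True))
t=cv2.resize(im['top'][205:245,175:220],None,fx=12,fy=12,interpolation=cv2.INTER_CUBIC)
s=cv2.resize(im['scene'][225:300,220:275],None,fx=6.4,fy=6.4,interpolation=cv2.INTER_CUBIC)
cv2.imwrite('pics/z1.png',np.hstack([cv2.resize(t,(430,480)),cv2.resize(s,(352,480))])[:,:,::-1])
print(bot.current_clock())
E
```

```text
top jig 0.62 3218
scene jig 0.65 2577
jig (array([0.5615, 0.2875, 0.0174]), np.float64(0.2051914040934737))
jig top only (array([0.5607, 0.2876, 0.017 ]), np.float64(0.04824665432356612))
top wing 0.56 132
scene wing 0.78 321
wing (array([ 0.4545,  0.4126, -0.2309,  0.0717]), np.float64(0.6155368104381852)) alt (array([ 0.4544,  0.4129, -0.274 ,  0.0714]), np.float64(0.6174777109938037))
1.9
```

View pics/z1.png

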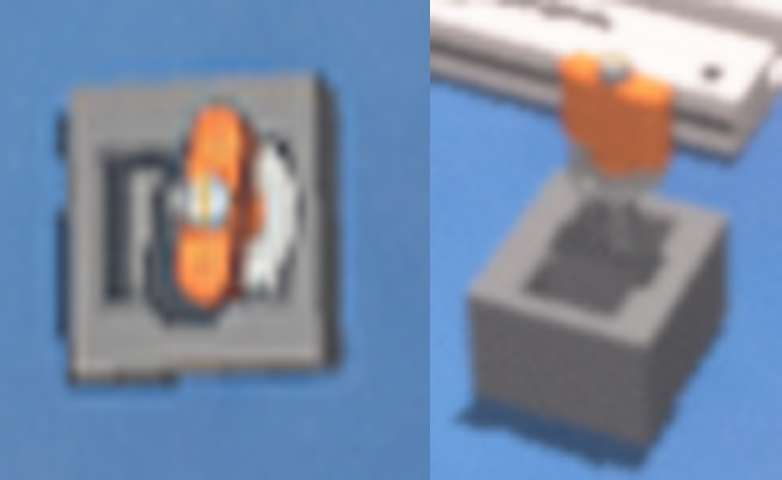

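The crop shows the orange wing end-on at top-crop (210,205), with the yellow line through the shank end running nearly image-vertical. The stand's top corners are at about (72,92), (318,72), (322,362) and (72,370).

```bash
cat > wingfit.py <<'E'
from fit import *
def orange(n,im,c,r=22):
    h=cv2.cvtColor(im,cv2.COLOR_RGB2HSV); m=((h[...,0]<18)&(h[...,1]>140)&(h[...,2]>90)).astype(np.uint8)
    w=np.zeros_like(m); u,v=w2px(n,c).astype(int); w[max(0,v-r):v+r,u-r:u+r]=1; m*=w
    k=cv2.connectedComponentsWithStats(m); i=1+np.argmax(k[2][1:,4]); m=(k[1]==i).astype(np.uint8)
    return cv2.morphologyEx(m,cv2.MORPH_CLOSE,np.ones((3,3))).astype(float)
def wing(c,yaw):
    im={n:bot.get_image(n) for n in('top','scene')}
    W={n:orange(n,im[n],c) for n in im}
    return fit(W,.036,.012,-.013,.013,[c[0],c[1],yaw,c[2]],True),im,{k:v.sum() for k,v in W.items()}
E
python3 - <<'E'
from wingfit import *
np.set_printoptions(precision=4,suppress=True)
r,im,s=wing([.452,.416,.082],0.); print(r,s)
c=[px2w('top',(175+u/430*45,205+v/12),.04)[:2] for u,v in [(72,92),(318,72),(322,362),(72,370)]]; c=np.array(c); print(c,c.mean(0))
for a,b in[(0,1),(3,2),(3,0),(2,1)]: d=c[b]-c[a]; print(np.hypot(*d),np.arctan2(d[1],d[0]))
print('bolt top px->w', px2w('top',(175+207/430*45,205+203/12),.099))
print('line yaw',[ (lambda d:np.arctan2(d[1],d[0]))(px2w('top',(194,219),.099)-px2w('top',(194,224),.099))])
print('post/clamp fit of heading', )
for n in im:
  for o in ['fork_seat','slot_entry','foot_rest','clamp']:
    q=bot.spot_point(n,o); print(n,o,q and (np.array(q[0]['point']),q[0]['conf']))
z=cv2.resize(im['top'][130:230,225:290],None,fx=6,fy=6,interpolation=cv2.INTER_CUBIC)
cv2.imwrite('pics/z2.png',z[:,:,::-1])
import itertools
for yaw in (0,.0,np.pi):
  for p in ([.452,.414,.25],[.535,.286,.2]):
    print(yaw,p,bot.ik(p,q_down(yaw+np.pi/2)))
E
```

```text
(array([ 0.4541,  0.4116, -0.6048,  0.0793]), np.float64(1.0951866079563446)) {'top': np.float64(37.0), 'scene': np.float64(200.0)}
[[0.4765 0.4584]
 [0.4808 0.3984]
 [0.425  0.3959]
 [0.4229 0.4564]] [0.4513 0.4273]
0.06018173966325913 -1.4990842798275035
0.0606022688705796 -1.5364534740120699
0.0535743922259933 0.036517000241091564
0.055825688225631984 0.044715028229258616
bolt top px->w [0.4516 0.4136 0.099 ]
line yaw [np.float64(0.03244304794186017)]
post/clamp fit of heading
top fork_seat (array([0.5376, 0.288 , 0.0579]), 0.84)
top slot_entry (array([0.4823, 0.2874, 0.0257]), 0.56)
top foot_rest (array([0.5871, 0.2917, 0.0513]), 0.61)
top clamp (array([0.6464, 0.2905, 0.02  ]), 0.88)
scene fork_seat (array([0.5327, 0.2912, 0.0629]), 0.84)
scene slot_entry (array([0.4793, 0.2847, 0.0276]), 0.56)
scene foot_rest (array([0.5895, 0.2895, 0.0514]), 0.64)
scene clamp (array([0.6504, 0.2927, 0.0226]), 0.96)
0 [0.452, 0.414, 0.25] [0.6322 0.2919 0.4125 1.6913 0.     0.6322]
0 [0.535, 0.286, 0.2] [0.3804 0.2589 0.2727 1.5846 0.     0.3804]
0.0 [0.452, 0.414, 0.25] [0.6322 0.2919 0.4125 1.6913 0.     0.6322]
0.0 [0.535, 0.286, 0.2] [0.3804 0.2589 0.2727 1.5846 0.     0.3804]
3.141592653589793 [0.452, 0.414, 0.25] [ 0.6322  0.2919  0.4125  1.6913  0.     -2.5094]
3.141592653589793 [0.535, 0.286, 0.2] [ 0.3804  0.2589  0.2727  1.5846  0.     -2.7612]
```

View pics/z2.png

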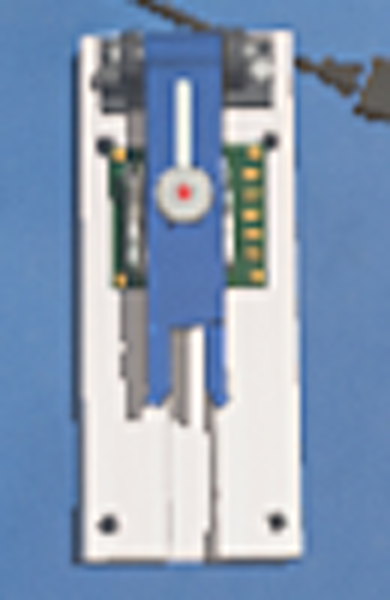

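Run:
```python
from h import *
np.set_printoptions(precision=4,suppress=True)
hol=[px2w('top',(225+u/6,130+v/6),.025)[:2] for u,v in [(104,146),(270,143),(108,525),(277,522)]]; print(np.array(hol), np.mean(hol,0))
f=px2w('top',(225+187/6,130+330/6),.063); print('fork root',f, 'sleeve',px2w('top',(225+184/6,130+193/6),.075))
j0=np.array(bot.current_joint_pos())
w=-0.05
p=[.452,.4145,.2]
bot.goto([.12,-.44,.42],q_down(np.arctan2(-.44,.12)+np.pi/2+.0)) if 0 else bot.servo_line([.2,-.47,.43],feed=.25)
j=np.array(bot.current_joint_pos()); print(j)
tgt=np.array(bot.ik(p,q_down(w+np.pi/2)))
tgt[5]=tgt[0]-w-np.pi; print(tgt)
m=j.copy(); m[0]=tgt[0]; m[5]=tgt[5]; bot.goto_joints(m)
bot.goto_joints(tgt)
print(bot.current_tcp_pos(),bot.current_ee_rot(),bot.current_clock(),bot.current_wrist_force(),bot.current_opening())
save('top','t1.png')
```

```text
[[0.6191 0.3223]
 [0.6205 0.256 ]
 [0.4674 0.3184]
 [0.4691 0.2524]] [0.544  0.2873]
fork root [0.5388 0.2869 0.063 ] sleeve [0.5891 0.2881 0.075 ]
[-1.2999  0.1816  0.6604  2.0505  0.      1.446 ]
[ 0.6328  0.277   0.2945  1.5883  0.     -2.4587]
[0.4525 0.4147 0.2018] [-0.0007  0.9997 -0.0251  0.001 ] 7.6 [ 0.1328  0.552  -0.1945] 1.0001083991370188
```

Run:
```python
from wingfit import *
np.set_printoptions(precision=4,suppress=True)
print(bot.servo_line([.452,.4145,.072],feed=.12,max_force=8), bot.current_tcp_pos(),bot.current_wrist_force())
bot.grip(0.0,50); print(bot.current_opening(),bot.current_finger_force(),bot.current_tcp_pos(),bot.current_wrist_force(),bot.current_moment())
print(bot.servo_line([.452,.4145,.135],feed=.08,max_force=12),bot.current_tcp_pos(),bot.current_wrist_force(),bot.current_opening())
t=save('top','t2.png'); s=save('scene','s2.png')
K=cv2.resize(t[190:250,165:225],(400,400),interpolation=cv2.INTER_CUBIC); L=cv2.resize(s[170:310,200:320],(400,467),interpolation=cv2.INTER_CUBIC)[:400]
cv2.imwrite('pics/z3.png',np.hstack([K,L])[:,:,::-1]); print(bot.current_clock())
```

```text
False [0.4527 0.415  0.0733] [ 0.2775 -0.467   0.3897]
0.1278556268482658 52.89101232541725 [0.452  0.4147 0.0722] [ 0.1183 -0.1711  1.3514] [0.044  0.0519 0.0303]
False [0.4517 0.4142 0.1344] [-0.4238 -0.1313 -0.6302] 0.12937916732349952
10.575
```

View pics/z3.png

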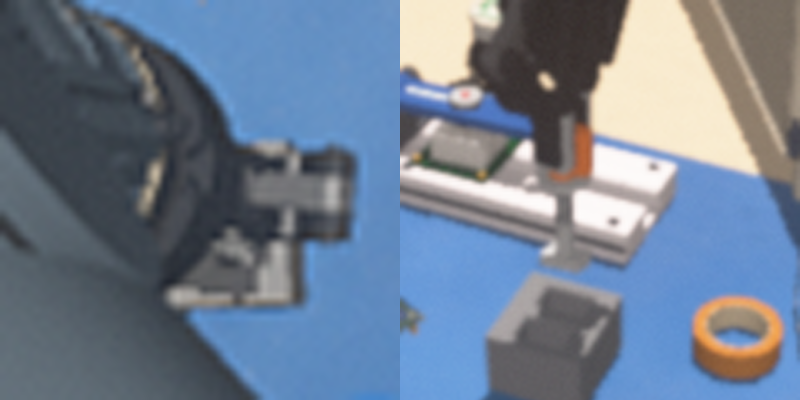

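The scene crop shows the bolt hanging in the grip with its head near crop (566,255), clear of the stand. I'll compare that with the projected position to check calibration, then go above the slot entry.

Run:
```python
from h import *
np.set_printoptions(precision=4,suppress=True)
print(w2px('scene',(.4517,.4142,.0703)),'seen',(249.8,246.0))
yaw=.023; c=np.array([.5435,.2873]); u=np.array([np.cos(yaw),np.sin(yaw)])
# slot line through hole-centroid; entry x 55 before the fork seat (0.536)
E=np.array([.536,.2873-.0075*yaw])-.055*u; print(E)
wtool=yaw-0.09  # wing is -0.09 off the bolt
e=E-.0*u
bot.servo_line([.452,.4145,.16],feed=.15)
q=q_down(wtool+np.pi/2+np.pi)
t=np.array(bot.ik([e[0],e[1],.16],q)); t[5]=t[0]-wtool-np.pi; print(t)
bot.goto_joints(t)
# TCP z when the head underside is 6 mm above the jig: .031+.068
bot.servo_line([e[0],e[1],.101],feed=.12,max_force=10)
print(bot.current_tcp_pos(),bot.current_wrist_force(),bot.current_opening(),bot.current_joint_pos())
s=save('scene','s3.png'); t=save('top','t3.png')
L=cv2.resize(s[160:260,190:290],(500,500),interpolation=cv2.INTER_CUBIC);K=cv2.resize(t[130:230,225:285],(300,500),interpolation=cv2.INTER_CUBIC)
cv2.imwrite('pics/z4.png',np.hstack([K,L])[:,:,::-1]); print(bot.current_clock())
```

```text
[248.7722 245.8726] seen (249.8, 246.0)
[0.481  0.2859]
[ 0.4164  0.1331  0.0487  1.4864  0.     -2.6582]
[0.481  0.2865 0.1012] [-0.0854 -0.3734 -2.027 ] 0.1271903105237128 [ 0.4174  0.1483 -0.0517  1.3706  0.     -2.6582]
12.225
```

View pics/z4.png

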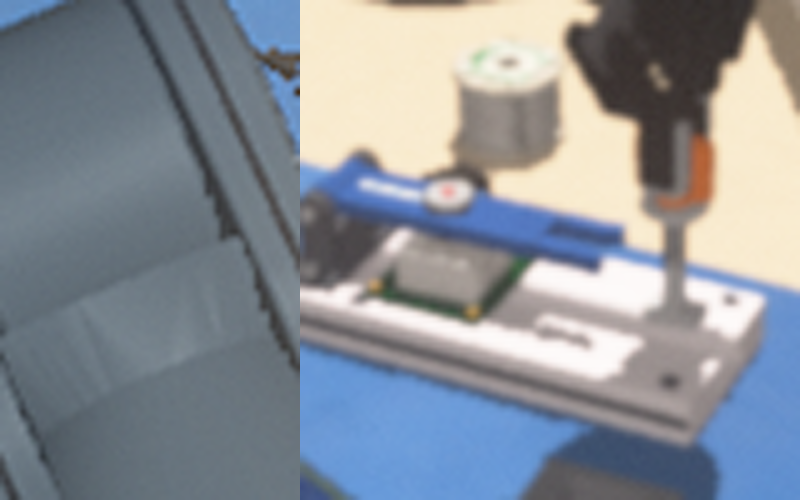

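The head hangs just above the slot, at crop (680,310) in the scene view, and looks aligned. I'll lower it with a force limit.

Run:
```python
from h import *
np.set_printoptions(precision=4,suppress=True)
def st(): print(np.array(bot.current_tcp_pos()),np.array(bot.current_wrist_force()),np.array(bot.current_moment()),round(bot.current_clock(),2))
print(bot.servo_line([.481,.2859,.0755],feed=.03,max_force=6)); st()
p=bot.current_tcp_pos()
if p[2]>.081:
    for dy in (.0015,-.0015,.003,-.003):
        bot.servo_line([.481,.2859,.096],feed=.08); bot.servo_line([.481,.2859+dy,.096],feed=.05)
        r=bot.servo_line([.481,.2859+dy,.0755],feed=.03,max_force=6); print(dy,r); st()
        if bot.current_tcp_pos()[2]<.081: break
```

```text
True
[0.4805 0.2857 0.077 ] [-0.8914 -0.015   4.0544] [-0.0255  0.0798  0.0078] 12.98
```

Run:
```python
from h import *
np.set_printoptions(precision=4,suppress=True)
def st(): print(np.array(bot.current_tcp_pos()),np.array(bot.current_wrist_force()),np.array(bot.current_moment()),round(bot.current_clock(),2))
u=np.array([np.cos(.023),np.sin(.023),0])
p=np.array([.481,.2859,.0779])
bot.servo_line(p,feed=.02); st()
print(bot.servo_line(p+.022*u,feed=.04,max_force=5)); st()
for d in(.035,.047,.063):
    r=bot.servo_line(p+d*u,feed=.02,max_force=5); print(d,r); st()
    if r: break
```

```text
[0.4807 0.2857 0.0772] [-0.7358  0.6044 -0.2451] [ 0.0362 -0.0391  0.0345] 13.29
False
[0.503  0.2863 0.0777] [-0.3806 -0.4804 -1.9491] [ 0.0092 -0.0177  0.0135] 13.99
0.035 False
[0.5159 0.2867 0.0778] [-0.7028  1.0461 -1.8802] [ 0.0371 -0.0113  0.0444] 14.79
0.047 False
[0.5279 0.287  0.0778] [ 0.3584 -0.048  -2.009 ] [ 0.0308 -0.0048 -0.0395] 15.54
0.063 True
[0.5357 0.2871 0.0772] [-0.4471 -0.6388  4.4292] [-0.0037  0.026  -0.0154] 16.07
```

Run:
```python
from h import *
np.set_printoptions(precision=4,suppress=True)
def st(): print(np.array(bot.current_tcp_pos()),np.array(bot.current_wrist_force()),np.array(bot.current_moment()),round(bot.current_clock(),2))
u=np.array([np.cos(.023),np.sin(.023),0])
for i in range(4): bot.wait(.1); st()
p=np.array([.481,.2859,.0779])
for z in (.0779,.0783):
    q=p+.0548*u; q[2]=z
    print(bot.servo_line(q,feed=.02)); bot.wait(.2); st()
s=save('scene','s5.png')
cv2.imwrite('pics/z5.png',cv2.resize(s[140:240,170:290],(720,600),interpolation=cv2.INTER_CUBIC)[:,:,::-1])
```

```text
[0.5356 0.2871 0.0771] [-1.1524  0.5038  5.2327] [ 0.0632 -0.0601 -0.0599] 16.18
[0.5355 0.287  0.0771] [0.182  0.1579 5.546 ] [-0.0069 -0.0452  0.0201] 16.27
[0.5355 0.287  0.077 ] [-0.2957 -0.0188  5.0361] [ 0.0321 -0.0866  0.0425] 16.38
[0.5355 0.287  0.0771] [0.63   0.5959 5.0266] [ 0.0573 -0.1606  0.0308] 16.48
False
[0.5355 0.287  0.0773] [ 0.7033  0.557  -0.5868] [-0.0205 -0.0375  0.0153] 16.96
False
[0.5356 0.2871 0.078 ] [-0.3132  1.0234 -2.1183] [ 0.0012 -0.0334  0.0304] 17.41
```

View pics/z5.png

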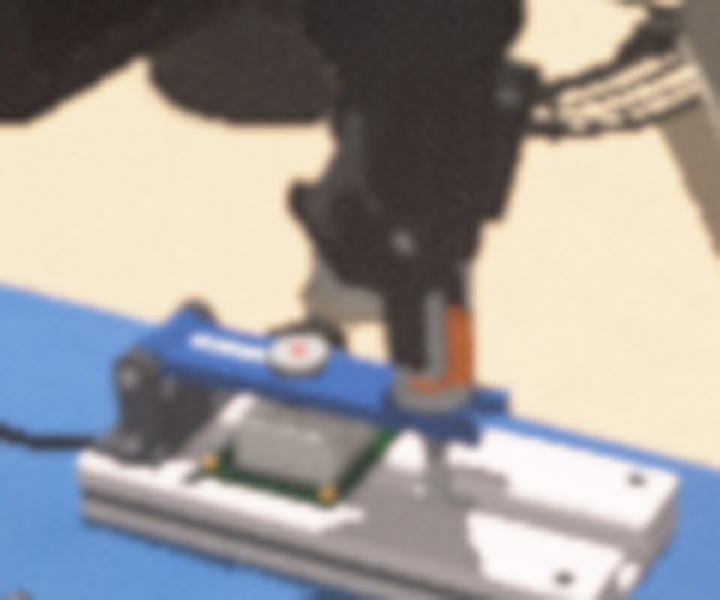

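The bolt shank sits in the fork, with the wing at crop (455,345) and the flange just over the tines. I'll check that it is fully home with one more gentle push.

Run:
```python
from h import *
np.set_printoptions(precision=4,suppress=True)
def st(): print(np.array(bot.current_tcp_pos()),np.array(bot.current_wrist_force()),np.array(bot.current_moment()),round(bot.current_clock(),2))
u=np.array([np.cos(.023),np.sin(.023),0]); p=np.array([.481,.2859,.0783])
for d in (.056,.057,.058,.059,.060,.061,.062):
    r=bot.servo_line(p+d*u,feed=.02,max_force=7); st()
    f=np.array(bot.current_wrist_force())
    if r or f[0]<-4: print('stop',d,r); break
bot.wait(.2); st()
```

```text
[0.536  0.2871 0.078 ] [-2.6997  0.7973 -1.304 ] [-0.0579  0.6543  0.0119] 17.71
[0.5362 0.2871 0.0779] [-5.691  -0.058   0.2951] [-0.0689  1.2446  0.0128] 17.96
stop 0.057 False
[0.5362 0.2872 0.0779] [-5.9982  0.5913 -0.052 ] [-0.0659  1.2562 -0.0436] 18.16
```

```bash
cat > turn.py <<'E'
from h import *
np.set_printoptions(precision=3,suppress=True)
u=np.array([np.cos(.023),np.sin(.023),0]); P0=np.array([.481,.2859,0]); W0=-.067
def pose(a,z,d=.0550):  # a = clockwise turn from the inserted pose
    p=P0+d*u; p[2]=z; w=W0-a
    t=np.array(bot.ik(list(p),q_down(w+np.pi/2+np.pi))); t[5]=t[0]-w-np.pi; return t
def meas(a,n=4,tag=''):
    F=[];M=[]
    for i in range(n): bot.wait(.02); F.append(bot.current_wrist_force()); M.append(bot.current_moment())
    F=np.mean(F,0);M=np.mean(M,0); print(tag,'a=%.2f'%a,np.array(bot.current_tcp_pos())*1000,F,'M',M,'t=%.2f'%bot.current_clock(),flush=True); return F,M
E
python3 - <<'E'
from turn import *
bot.goto_joints(pose(0,.0782)); meas(0)
for a in (.4,.8,1.2,1.4,1.5,1.6,1.7,1.8): bot.goto_joints(pose(a,.0782)); meas(a)
E
```

```text
a=0.00 [535.76  287.15   78.036] [-2.029  0.426 -1.796] M [ 0.011  0.568 -0.001] t=18.48
 a=0.40 [535.784 287.534  78.078] [-2.679  1.893 -1.767] M [0.364 0.74  0.027] t=19.01
 a=0.80 [535.772 287.277  78.107] [-2.853  1.512 -2.048] M [0.396 0.776 0.021] t=19.54
 a=1.20 [535.769 287.229  78.126] [-3.958  1.69  -1.898] M [0.415 0.884 0.007] t=20.07
 a=1.40 [535.803 287.213  78.109] [-4.017  1.536 -1.426] M [0.443 0.936 0.014] t=20.45
 a=1.50 [535.792 287.311  78.149] [-3.808  2.132 -1.569] M [0.587 1.031 0.001] t=20.77
 a=1.60 [535.836 287.262  78.147] [-4.32   1.845 -1.466] M [ 0.621  1.073 -0.004] t=21.08
 a=1.70 [535.824 287.457  78.175] [-4.384  2.943 -1.771] M [ 0.679  1.062 -0.013] t=21.40
 a=1.80 [535.821 287.466  78.025] [-4.171  2.724 -2.133] M [ 0.766  1.025 -0.009] t=21.72
```

Run:
```python
from turn import *
z=.0782
for a in (1.8,1.9,2.0,2.1):
    bot.goto_joints(pose(a,z,.0544)); F,M=meas(a,6)
    if F[2]<-5: break
```

```text
a=1.80 [535.692 287.337  78.132] [-2.025  2.847 -3.381] M [0.866 0.646 0.02 ] t=22.07
 a=1.90 [535.641 287.205  78.04 ] [-1.976  2.946 -4.561] M [0.932 0.454 0.021] t=22.42
 a=2.00 [535.579 287.141  78.087] [-1.148  3.397 -5.319] M [0.971 0.295 0.013] t=22.77
```

```bash
cat >> turn.py <<'E'
P0=P0+np.array([0,.0005,0])
def zmid(a): return .0782-.00075-.00255*(a-1.85)
E
python3 - <<'E'
from turn import *
for a in np.arange(2.0,4.2,.1):
    bot.goto_joints(pose(a,zmid(a),.0544)); F,M=meas(a,5)
    if F[2]>0.5 or F[2]<-6 or np.hypot(F[0],F[1])>8: break
E
```

```text
a=2.00 [535.666 287.513  77.773] [-2.338  2.057 -1.162] M [0.605 0.562 0.027] t=23.10
 a=2.10 [535.681 287.566  77.413] [-2.374  1.77   0.375] M [ 0.481  0.621 -0.002] t=23.43
 a=2.20 [535.682 287.64   76.989] [-2.591  0.982  1.214] M [0.479 0.599 0.011] t=23.77
```

Run:
```python
from turn import *
bot.goto_joints(pose(2.2,zmid(2.2),.0534)); meas(2.2,6)
for a in np.arange(2.3,4.2,.1):
    bot.goto_joints(pose(a,zmid(a),.0534)); F,M=meas(a,8)
    if F[2]>3.5 or F[2]<-6 or np.hypot(F[0],F[1])>8: break
```

```text
a=2.20 [535.267 287.692  76.941] [0.09  1.637 0.348] M [ 0.477 -0.098  0.031] t=24.12
 a=2.30 [534.935 287.644  76.467] [ 0.894  1.637 -0.31 ] M [ 0.512 -0.321  0.029] t=24.50
 a=2.40 [534.819 287.69   76.27 ] [1.739 1.862 0.522] M [ 0.523 -0.405  0.018] t=24.88
 a=2.50 [534.662 287.701  76.139] [1.811 1.614 1.617] M [ 0.511 -0.366 -0.003] t=25.27
 a=2.60 [534.58  287.731  76.029] [0.921 1.78  3.688] M [ 0.47  -0.203 -0.019] t=25.65
```

Run:
```python
from turn import *
z=zmid(2.6)+.0002
for a in np.arange(2.6,3.05,.1):
    bot.goto_joints(pose(a,z,.0536)); F,M=meas(a,10)
    if np.hypot(F[0],F[1])>9: break
```

```text
a=2.60 [534.611 287.724  76.004] [0.514 1.501 4.598] M [ 0.493 -0.095  0.031] t=26.07
 a=2.70 [534.624 287.728  75.863] [0.439 1.96  4.965] M [ 0.534 -0.082 -0.021] t=26.48
 a=2.80 [534.59  287.684  75.761] [0.557 2.307 4.849] M [ 0.568 -0.11  -0.018] t=26.90
 a=2.90 [534.56  287.666  75.734] [0.511 1.961 4.441] M [ 0.603 -0.091 -0.004] t=27.32
 a=3.00 [534.512 287.683  75.643] [0.616 2.339 3.315] M [ 0.653 -0.13  -0.042] t=27.73
```

Run:
```python
from turn import *
bot.grip(.4); meas(3.0,8,'rel')
p=np.array(bot.current_tcp_pos()); bot.servo_line([p[0],p[1],.19],feed=.2); meas(3.0,8,'free')
j=np.array(bot.current_joint_pos()); k=j.copy(); k[0]+=.55; bot.goto_joints(k)
t=save('top','t6.png'); s=save('scene','s6.png'); bot.goto_joints(j); print(bot.current_clock())
K=cv2.resize(t[155:205,230:280],(400,400),interpolation=cv2.INTER_CUBIC);L=cv2.resize(s[165:240,175:250],(400,400),interpolation=cv2.INTER_CUBIC)
cv2.imwrite('pics/z6.png',np.hstack([K,L])[:,:,::-1])
```

```text
rel a=3.00 [534.215 287.253  75.175] [ 0.232 -0.007 -0.296] M [ 0.026 -0.016 -0.003] t=28.22
free a=3.00 [533.033 286.795 187.453] [-0.176 -0.194 -0.123] M [-0.     0.006  0.008] t=29.07
31.675
```

View pics/z6.png

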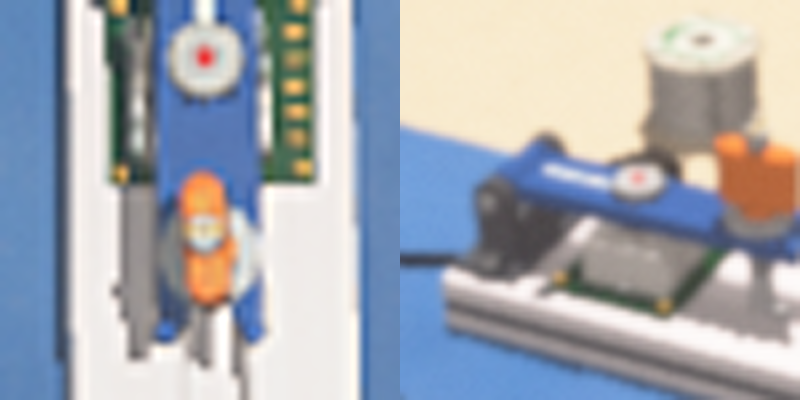

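The top crop shows the wing back in line with the slot at (205,240) and the flange on the tines. The shank end is at (205,230), and I'll check its yellow line numerically.

Run:
```python
from h import *
t=cv2.imread('pics/t6.png')[:,:,::-1].astype(int)
c=w2px('top',(.5355,.2872,.103)); print(c)
for v in range(179,190): print(v,' '.join('%3d/%3d/%3d'%tuple(t[v,x]) for x in range(250,262)))
```

```text
[255.36078036 183.60936502]
179  80/121/185  64/ 96/146 159/112/134 250/152/ 76 245/173/ 91 241/171/ 93 248/167/ 92 241/151/ 92  93/103/138  79/119/184  85/118/179  73/107/171
180  68/ 94/141  55/ 75/105 152/ 97/100 248/151/ 79 245/180/ 92 242/181/ 93 245/161/ 88 242/152/ 89 138/115/125  83/119/174  75/112/178  69/105/172
181  62/ 76/109  69/ 86/114 152/109/110 239/135/ 76 240/166/100 232/173/115 234/153/ 94 241/150/ 80 186/151/134 185/196/205 134/154/190  59/ 98/170
182  72/ 85/112 103/113/124 139/117/113 200/143/121 225/205/198 217/207/201 220/199/187 230/175/137 209/166/145 229/233/229 192/198/206  89/122/177
183  89/100/120 124/128/129 140/126/113 198/160/110 224/208/167 210/194/161 227/210/159 222/185/124 200/162/142 224/230/231 222/221/215 164/172/187
184 107/112/123 130/130/128 131/123/115 180/156/124 231/219/191 220/211/187 227/218/188 206/181/150 195/140/110 227/213/196 220/222/218 205/207/208
185 125/125/126 128/129/129 123/114/113 134/114/111 177/187/192 205/215/218 179/193/200 154/131/132 226/131/ 76 237/188/152 216/222/221 216/217/216
186 131/130/129 127/129/129 132/118/116 155/ 91/ 68 171/126/108 169/153/144 188/148/130 223/130/ 78 241/145/ 78 238/188/148 216/223/224 217/218/214
187 131/131/130 130/132/132 125/120/120 187/116/ 82 244/149/ 85 229/142/ 88 236/153/ 92 245/163/ 88 235/143/ 81 206/170/150 218/224/223 214/214/208
188 118/121/127 130/133/132 119/122/123 189/124/ 89 253/172/ 91 244/163/ 92 241/161/ 91 242/170/ 91 231/149/105 178/177/175 222/225/224 202/202/200
189  96/103/117 132/133/131 124/123/122 192/124/ 90 251/164/ 91 242/159/ 93 240/161/ 93 242/168/ 90 235/163/121 201/200/196 229/229/225 199/199/198
```

The yellow line lies across the slot (dip in blue along row 183), so the head is square. I'll regrip without preload and continue, watching for the nut to sink (foot yield).

Run:
```python
from turn import *
import turn
turn.P0=turn.P0+np.array([0,.0005,0])
z=.0764; d=.0542
bot.goto_joints(pose(3.0,.12,d)); p=np.array(turn.P0+d*u); p[2]=z
print(bot.servo_line(list(p),feed=.08,max_force=6)); meas(3.0,8,'pre')
bot.grip(0.0,50); meas(3.0,12,'grip'); print(bot.current_opening())
for a in (3.05,3.1,3.15): bot.goto_joints(pose(a,z,d)); meas(a,14)
```

```text
False
pre a=3.00 [535.74  288.282  77.156] [ 0.008  0.273 -0.094] M [ 0.004 -0.012  0.006] t=32.88
grip a=3.00 [535.659 288.215  77.164] [-0.203 -0.276  2.934] M [-0.149  0.047  0.034] t=33.40
0.12454396950168242
 a=3.05 [535.72  288.175  77.01 ] [ 0.322 -0.867  5.009] M [-0.216 -0.064 -0.039] t=33.88
 a=3.10 [535.691 288.124  76.908] [ 0.648 -0.882  5.287] M [-0.248 -0.12  -0.042] t=34.37
 a=3.15 [535.677 288.09   76.795] [ 0.806 -1.203  4.944] M [-0.268 -0.162 -0.046] t=34.85
```

Run:
```python
from turn import *
import turn
turn.P0=turn.P0+np.array([0,.0005,0]); z=.0771;d=.0542
bot.goto_joints(pose(3.15,z,d)); bot.wait(.4); meas(3.15,10); bot.wait(.3); meas(3.15,10)
bot.goto_joints(pose(3.25,z,d)); bot.wait(.4); meas(3.25,10); bot.wait(.3); meas(3.25,10)
```

```text
a=3.15 [535.609 288.102  76.956] [ 4.65  -0.553  0.226] M [-0.146 -1.073  0.019] t=35.67
 a=3.15 [535.604 288.089  76.948] [ 4.944 -0.64  -0.247] M [-0.146 -1.148  0.011] t=36.13
 a=3.25 [535.128 287.964  76.81 ] [ 5.05  -1.172 -2.11 ] M [-0.265 -1.214 -0.038] t=36.95
 a=3.25 [535.117 287.981  76.82 ] [ 5.194 -1.308 -2.401] M [-0.271 -1.225 -0.006] t=37.42
```

Run:
```python
from turn import *
import turn
turn.P0=turn.P0+np.array([0,.0003,0]); d=.0548; z=.0771
bot.goto_joints(pose(3.25,z,d)); bot.wait(.5); meas(3.25,10)
bot.goto_joints(pose(3.35,z,d)); bot.wait(.5); meas(3.35,10)
```

```text
a=3.25 [535.187 287.967  76.791] [ 1.096 -0.629 -2.387] M [-0.175 -0.415 -0.027] t=38.33
 a=3.35 [535.509 287.86   76.732] [ 1.474 -0.816 -5.57 ] M [-0.169 -0.416 -0.001] t=39.25
```

Run:
```python
from turn import *
import turn
turn.P0=turn.P0+np.array([0,.0003,0]); d=.0550
bot.goto_joints(pose(3.42,.0767,d)); bot.wait(.4); meas(3.42,10)
bot.grip(.4); meas(3.42,6,'rel'); p=np.array(bot.current_tcp_pos()); bot.servo_line([p[0],p[1],.19],feed=.2)
j=np.array(bot.current_joint_pos()); j[0]+=.55; bot.goto_joints(j); bot.wait(.3)
t=save('top','t7.png'); s=save('scene','s7.png')
K=cv2.resize(t[155:205,230:280],(400,400),interpolation=cv2.INTER_CUBIC);L=cv2.resize(s[165:240,175:250],(400,400),interpolation=cv2.INTER_CUBIC)
cv2.imwrite('pics/z7.png',np.hstack([K,L])[:,:,::-1]); print(bot.current_wrist_force(),bot.current_clock())
```

```text
a=3.42 [535.641 287.839  76.539] [-0.419 -1.857 -5.247] M [-0.381  0.009 -0.009] t=40.07
rel a=3.42 [536.489 288.376  77.578] [0.194 0.276 0.052] M [-0.003  0.019  0.004] t=40.52
[-0.403 -0.956  0.02 ] 42.8833
```

View pics/z7.png

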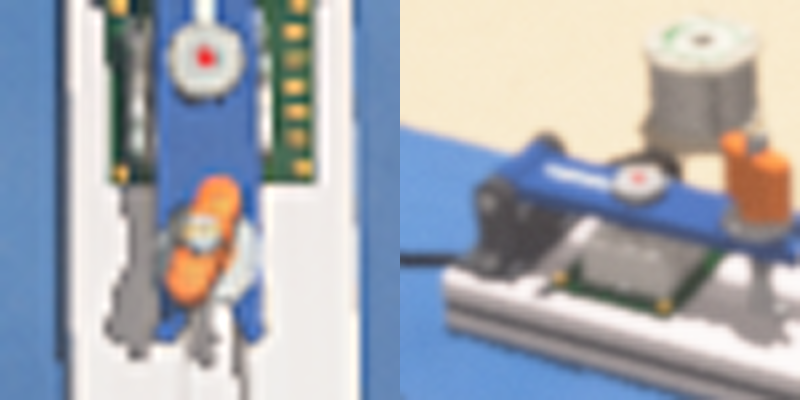

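The top crop shows the wing turned on to about −0.35 rad at (205,240), with the heat sink, bar and bolt in place. As a cheap check of foot yield, I'll look at the sub-pixel sinking of the bar and red pin between saved pictures.

Run:
```python
from h import *
L=lambda f:cv2.imread('pics/'+f).astype(np.float32)
def ecc(a,b,r):
    x0,y0,x1,y1=r; A=L(a)[y0:y1,x0:x1].mean(2);B=L(b)[y0:y1,x0:x1].mean(2)
    M=np.eye(2,3,dtype=np.float32)
    cc,M=cv2.findTransformECC(A,B,M,cv2.MOTION_TRANSLATION,(3,200,1e-6),None,3); return M[:,2].round(3),round(cc,4)
for nm,r in dict(sleeve=(211,191,229,207),barmid=(205,190,236,212),static=(180,215,215,238)).items():
    for a,b in (('s2.png','s3.png'),('s3.png','s6.png'),('s3.png','s7.png'),('s6.png','s7.png')):
        try: print(nm,a,b,*ecc(a,b,r))
        except cv2.error as e: print(nm,a,b,'fail')
# predicted px shift of the sleeve top for 1 mm sinking
print(w2px('scene',(.589,.288,.074))-w2px('scene',(.589,.288,.075)))
def red(f,c,r=4):
    m=L(f)[c[1]-r:c[1]+r+1,c[0]-r:c[0]+r+1]; w=np.clip(m[...,2]-m[...,:2].mean(2)-20,0,None); g=np.mgrid[-r:r+1,-r:r+1]
    return w.sum().round(),(w*g[1]).sum()/w.sum()+c[0],(w*g[0]).sum()/w.sum()+c[1]
for f in('s2.png','s3.png','s6.png','s7.png'): print(f,red(f,(220,198)))
for f in('t6.png','t7.png'): print(f,red(f,(255,162)))
```

```text
sleeve s2.png s3.png [-0.732 -0.03 ] 0.9283
sleeve s3.png s6.png [-0.054  0.066] 0.9935
sleeve s3.png s7.png [-0.026  0.141] 0.9908
sleeve s6.png s7.png [0.033 0.065] 0.9948
barmid s2.png s3.png [-1.754 -0.262] 0.556
barmid s3.png s6.png [-0.253  0.081] 0.9648
barmid s3.png s7.png [-0.11  0.13] 0.9866
barmid s6.png s7.png [0.033 0.061] 0.9838
static s2.png s3.png [-0.011  0.003] 0.9999
static s3.png s6.png [0.015 0.001] 0.9999
static s3.png s7.png [-0.002 -0.001] 0.9999
static s6.png s7.png [-0.016 -0.002] 0.9999
[0.02602524 0.38862039]
s2.png (np.float32(220.0), np.float64(218.82086167800455), np.float64(197.43083900226756))
s3.png (np.float32(218.0), np.float64(218.80459770114942), np.float64(197.39080459770116))
s6.png (np.float32(242.0), np.float64(218.80785123966942), np.float64(197.4090909090909))
s7.png (np.float32(268.0), np.float64(218.96461824953445), np.float64(197.3445065176909))
t6.png (np.float32(554.0), np.float64(255.16787003610108), np.float64(161.65342960288808))
t7.png (np.float32(588.0), np.float64(255.22704081632654), np.float64(161.72278911564626))
```

```bash
python3 -c "
from plant import bot
print(bot.hand_in(), bot.current_clock())"
```

```text
the job is handed in; nothing more can be done
the job is handed in; nothing more can be done
```

I handed the job in at about 43 s of the 72 s: the bolt is home in the fork with its head square, the nut is tightened to an estimated 24–34 N at the foot (not measured directly), and the arm is clear; the hand-in call returned no verdict.

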